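# Turn over the leak-test chamber cover under the guard shelf

### The job

Close the loaded leak-test chamber: take the green handle that sticks out from under the low clear shelf and turn its cover right over, from lying open to lying fully down on its chamber, then let go. Leave the cover with the red handle and the white bottle where they are.

Things in the scene. Friction and masses are not known exactly. Their poses are not given: they have to be found in the camera images.
- cover_green (a joint): Hinge angle (rad) of the green-handled steel cover, 130 x 84 x 8 mm, 0.35 kg. 0: folded open, lying level to the robot's left of its hinge, black seal up (starts at 0 to 0.5). 1.57: on edge. 3.14: turned over, lying on its chamber. Stiff hinge: it stays where it is left; turning takes up to 8 N at the handle. The hinge line is level, 45 mm above the bench, parallel to the handle.
- handle_green (a point): Midpoint of the green handle, a level bar 14 mm thick, 85 mm long, fixed to the cover, pointing to the robot. Axes turn with the cover: x along the handle, away from the robot; y from the hinge line to the handle. The hinge line passes 60 mm away along -y. As the angle grows from 0 to 3.14 the handle swings from the left (height 45 mm) up and over to the right (height 45 mm), radius 60 mm.
- handle_red (a point): Midpoint of the red handle of a second, empty chamber, otherwise alike and also open (angle 0 to 0.5), under the same shelf, its hinge 260 mm to the left or right of the first. To be left alone. Axes as for the green handle.
- shelf: Fixed low shelf, a clear sheet in an aluminium frame: 150 mm deep (x), 640 mm long (y), underside 150 mm above the bench; origin on the bench under its centre, x away from the robot. Both covers swing under it with 15 mm to spare: no gripper fits there. The handles stick out in front: their midpoints lie 80 mm nearer the robot than its front edge, with nothing above them.
- bottle: White plastic bottle, 52 mm in diameter, 130 mm tall, standing on the bench beyond one end of the shelf; origin at the centre of its underside. To be left alone. Unlisted: a white pen cup 135 mm high with its pens beyond the other end, and a flat wrench on the bench about 100 mm nearer the robot than the handles.

How it is judged:
At the end, for the whole second after the job is handed in: The cover with the green handle has been turned over and lies on its chamber within 10 degrees of level (hinge angle above 2.96 rad), at rest; the red handle is within 15 mm and the bottle within 20 mm of where they started (value of joint cover_green above 2.96 rad and velocity of joint cover_green between -0.05 and 0.05 rad/s and distance of handle_red from where it was at the start of the episode below 0.015 m and distance of bottle from where it was at the start of the episode below 0.02 m); the robot touches nothing.
It fails at once if the red-handled cover was moved (15 mm at its handle) (distance of handle_red from where it was at the start of the episode above 0.015 m).
It fails at once if the bottle was shifted by more than 20 mm (distance of bottle from where it was at the start of the episode above 0.02 m).
It also fails if it takes over 42 s, if anything falls off the work surface, if the arm or the gripper's body presses on something with over 40 N, if the wrist force passes 120 N, or if a joint passes its speed limit or range.

### The arm

A 7-joint arm with a two-finger parallel gripper is mounted at the origin on the work surface. World frame = base frame: x ahead of the robot, y to its left, z up, the work surface at z = 0. Lengths are in m, angles in rad, forces in N, time in s.
With the tool pointing down it reaches from about 0.425 to 0.8 m from the base axis. Payload 8.3 kg.
Tool frame: the origin (TCP) lies midway between the tips of the shut fingers; the grasp point (between the pads) lies manip.grip_point_offset behind it (manip.grip_point_offset is the distance from the TCP to the grasp point, in m); z points along the fingers, y is the line along which they close (so a half turn about z gives the same grasp; the last joint's range is limited). The gripper opens to 85 mm and grips with 20 to 120 N. Pads are 22 mm wide; open, the fingers measure 114 mm over their backs; the gripper's body (76 mm by 85 mm) begins 54 mm behind the grasp point. The pads swing forward as they close: fully open they stand 13 mm farther back than shut.
Start: joints at [-1.193, 0.383, 0.016, 1.37, -0.006, 1.388, -0.046], TCP at [0.267, 0.565, 0.231] pointing down, gripper open.
Joint ranges: [-2.95, 2.95], [-0.25, 2.06], [-1.52, 1.56], [0.18, 2.33], [-1.44, 4.58], [0.02, 2.06], [-3.01, 3.01]. Speed limits (rad/s): [2.39, 2.39, 3.01, 3.01, 3.14, 3.14, 3.14].

### API

Orientations are given as a unit quaternion [w, x, y, z].
In Python, from workcell import manip gives the robot as it stands.
- The arm moves only by the tool drive_tool, never from a script. Its argument "rows" is a list that holds one entry, the list of rows, each a list of 5 numbers: the closure, from 0 (fully open) to 1 (shut), then the shift along the tool's x, y, z in mm, then the turn about the tool's z in rad. A call has 1 to 12 rows; each row shifts and turns the commanded pose from where the row before left it, along the tool's axes as they then stand; what a row does not reach is not made up. A row lasts 1/8 s, in which the tool goes at most 62.5 mm and 10.7 degrees, less where a joint would pass 70% of its speed; a pose out of reach is approached as far as the arm can. A call with a gripper value outside its range is refused whole. The fingers move at their own pace and stop on an object; the grip force is fixed at half the most. Time passes only in rows, so rows that do not move let the fingers close. It gives the time, the measured TCP pose, the force, the opening and the grip force at its end, in the units of the state.
- manip.observe(): the state, without advancing time (a new reading comes with each control period).
- manip.get_image(name): name is "scene" or "top" or "wrist"; returns the picture (384x512x3 uint8, blue, green, red); there is no depth.
- manip.get_calibration(name): a dict with "fx", "fy", "cx", "cy" (pixels), "extrinsics" (4x4, takes a point from world to camera coordinates). Camera axes: x right, y down, z forward; pixel columns grow to the right and rows downward; lengths in m; the calibration is good to about 2 mm. A picture is of the moment at which its call begins: read the wrist's pose just before it. get_calibration takes no time and is no camera call; for the wrist camera it gives the pose at the moment of the call.
- manip.hand_in(): hands the job in; it is judged then, once.
The state is a dict: "time_s": time; "joint_positions": joint angles; "dq": joint speeds; "joint_efforts": joint torques, N m; "position": TCP position; "eef_rot": TCP orientation; "force": force on the tool from outside, world axes, zero at the start; "moment": the same for the moment, N m; "width": finger opening in m; "gripper_force": force on a finger pad.
Only numpy, scipy, OpenCV 4.12 (cv2) and the standard library are available. Lean on these libraries where they do the work, as an engineer would, in place of code of your own. Each camera call takes 0.05 s, during which the arm holds its last target. There are 200 camera calls.

## Working session

There is one attempt and no reset: what is moved stays moved. The work goes in short steps, Python scripts to look and compute and a tool call to move; the robot and the scene stay as the last step left them, time stands still between calls to the robot, and variables do not carry over. Pictures are saved under pics/ and viewed, at most 10 in all, crops included, and the job is handed in when it is done.

Besides the shell and the picture viewer there is one more tool, called by a JSON object that holds its "fn" and its "kwargs". drive_tool: Moves the arm, as the interface text tells. Its arguments: {"type":"object","properties":{"rows":{"type":"array"}},"required":["rows"]}

```bash
mkdir -p pics
cat > h.py <<'E'
import numpy as np, cv2
from workcell import manip
def K(c): return np.array([[c['fx'],0,c['cx']],[0,c['fy'],c['cy']],[0,0,1]])
def ray(c,uv):
    E=np.array(c['extrinsics']);R=E[:3,:3];t=E[:3,3]
    d=R.T@np.linalg.inv(K(c))@np.array([uv[0],uv[1],1.]);return -R.T@t,d/np.linalg.norm(d)
def plane(c,uv,z):
    o,d=ray(c,uv);return o+d*(z-o[2])/d[2]
def tri(c1,u1,c2,u2):
    P=[K(c)@np.array(c['extrinsics'])[:3] for c in (c1,c2)]
    X=cv2.triangulatePoints(P[0],P[1],np.float64(u1).reshape(2,1),np.float64(u2).reshape(2,1));return (X[:3]/X[3]).ravel()
def proj(c,p):
    E=np.array(c['extrinsics']);q=K(c)@(E[:3,:3]@p+E[:3,3]);return q[:2]/q[2]
E
python3 - <<'E'
from h import *
s=manip.observe();print(s['time_s'],s['position'],s['eef_rot'],s['width'],manip.grip_point_offset)
a=manip.get_image('scene');b=manip.get_image('top')
cv2.imwrite('pics/s.png',a);cv2.imwrite('pics/t.png',b)
E
```

```text
0.0 [0.26642191 0.56481113 0.23026521] [-1.83065076e-04  2.18582139e-01  9.75818056e-01 -9.67787729e-04] 0.08552923570702617 0.0187
```

View pics/s.png

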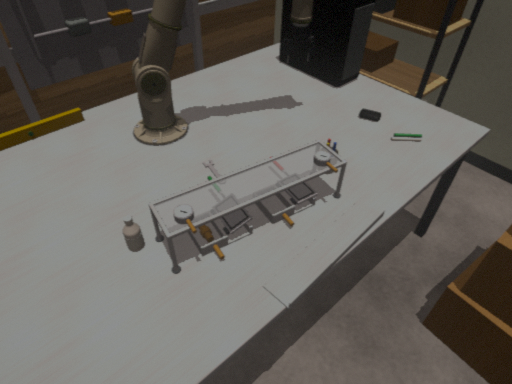

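View pics/t.png

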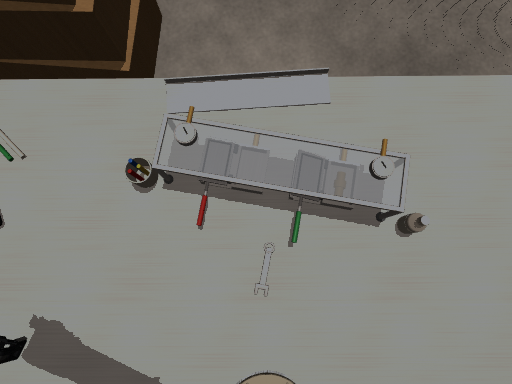

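The top view shows the green handle at about (297,226) and the red at (203,210). The bottle is at (417,222), the pen cup at (139,172) and the wrench at (265,270). In the scene view green is at about (213,185) and red at (280,166). Next I'll triangulate the handles.

```bash
cat >> h.py <<'E'
def seg(im,col,roi):
    h=cv2.cvtColor(im,cv2.COLOR_BGR2HSV);H=h[...,0];S=h[...,1];V=h[...,2]
    m=((H>45)&(H<85)) if col=='g' else ((H<8)|(H>168))
    m=m&(S>90)&(V>40);z=np.zeros_like(m);u0,v0,u1,v1=roi;z[v0:v1,u0:u1]=m[v0:v1,u0:u1]
    n,l,st,_=cv2.connectedComponentsWithStats(z.astype(np.uint8))
    if n<2:return None
    k=1+np.argmax(st[1:,4]);p=np.argwhere(l==k)[:,::-1].astype(float)
    c=p.mean(0);w,v=np.linalg.eigh(np.cov((p-c).T));t=(p-c)@v[:,1]
    e=[c+v[:,1]*t.min(),c+v[:,1]*t.max()];e.sort(key=lambda q:q[1])
    return len(p),e[0],c,e[1],np.ptp((p-c)@v[:,0])
E
python3 - <<'E'
from h import *
a=cv2.imread('pics/s.png');b=cv2.imread('pics/t.png')
cs,ct=manip.get_calibration('scene'),manip.get_calibration('top')
np.set_printoptions(precision=4,suppress=True)
R={}
for col,rs,rt in (('g',(195,170,240,205),(280,190,320,260)),('r',(262,150,300,180),(180,170,220,240))):
    x=seg(a,col,rs);y=seg(b,col,rt);print(col,x,y)
    print(tri(cs,x[2],ct,y[2]),tri(cs,x[1],ct,y[3]),tri(cs,x[3],ct,y[1]))
    print('top plane',plane(ct,y[1],.05),plane(ct,y[2],.05),plane(ct,y[3],.05))
# shelf frame corners at z~.155, bottle, wrench
for n,uv,z in (('shelfFL',(153,169),.15),('FR',(404,207),.15),('BL',(166,117),.15),('BR',(409,156),.15),('bottle',(417,222),.1),('cup',(139,172),.13),('wrench',(262,290),0),('wrench2',(268,247),0)):
    print(n,plane(ct,uv,z))
cv2.imwrite('pics/c.png',np.hstack([cv2.resize(a[140:230,170:300],None,fx=3,fy=3),cv2.resize(b[150:240,270:400],None,fx=3,fy=3)]))
E
```

```text
g (9, array([207.8713, 177.348 ]), array([209.3333, 177.8889]), array([210.8355, 178.4446]), np.float64(2.222716277544186)) (158, array([298.5125, 210.923 ]), array([296.057 , 226.4684]), array([293.6133, 241.9389]), np.float64(5.041982452653596))
[ 0.4955 -0.0851  0.0914] [ 0.4598 -0.0753  0.0641] [ 0.5301 -0.0945  0.118 ]
top plane [ 0.5455 -0.0922  0.05  ] [ 0.5026 -0.0843  0.05  ] [ 0.4606 -0.0765  0.05  ]
r None (154, array([204.502 , 195.1007]), array([201.4805, 210.1623]), array([198.4845, 225.0972]), np.float64(4.91128561015074))Traceback (most recent call last):
  File "<stdin>", line 8, in <module>
TypeError: 'NoneType' object is not subscriptable
```

Run:
```python
from h import *
a=cv2.imread('pics/s.png');b=cv2.imread('pics/t.png')
cs,ct=manip.get_calibration('scene'),manip.get_calibration('top')
np.set_printoptions(precision=4,suppress=True)
print('cams',ray(cs,(0,0))[0],ray(ct,(0,0))[0])
y=seg(b,'r',(180,170,220,240));print('red',plane(ct,y[1],.05),plane(ct,y[2],.05),plane(ct,y[3],.05))
for n,uv,z in (('shelfFL',(153,169),.15),('FR',(404,207),.15),('BL',(166,117),.15),('BR',(409,156),.15),('bottle',(417,222),.1),('cup',(139,172),.13),('wrench',(262,290),0),('wrench2',(268,247),0)):
    print(n,plane(ct,uv,z))
for z in (.045,.06,.075): print(z,[proj(cs,plane(ct,uv,z)) for uv in ((298.5,211),(293.6,242))])
cv2.imwrite('pics/c.png',np.hstack([cv2.resize(a[140:230,170:300],None,fx=3,fy=3),cv2.resize(b[150:240,270:400],None,fx=3,fy=3)]))
```

```text
cams [ 1.2908 -0.617   0.9286] [0.4172 0.0274 1.0822]
red [0.5917 0.1689 0.05  ] [0.5494 0.1766 0.05  ] [0.5081 0.1841 0.05  ]
shelfFL [0.6435 0.2884 0.15  ]
FR [ 0.5412 -0.3437  0.15  ]
BL [0.7834 0.26   0.15  ]
BR [ 0.6725 -0.3666  0.15  ]
bottle [ 0.5082 -0.3943  0.1   ]
cup [0.6406 0.3303 0.13  ]
wrench [0.3299 0.0101 0.    ]
wrench2 [ 0.4488 -0.0082  0.    ]
0.045 [array([219.2347, 196.1219]), array([208.1056, 181.639 ])]
0.06 [array([219.0853, 192.4778]), array([208.0463, 178.2511])]
0.075 [array([218.9339, 188.7847]), array([207.9862, 174.8154])]
```

View pics/c.png

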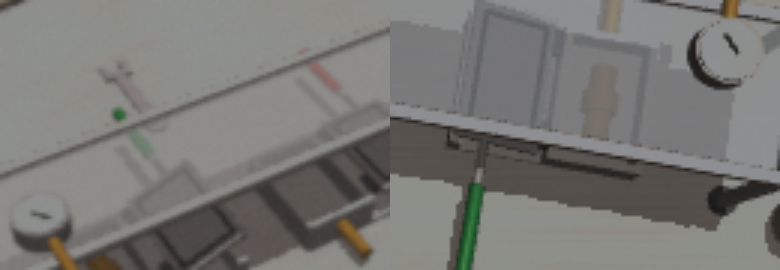

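The handle is at about z 0.062 in both views, close to (0.502,-0.083), with a yaw of -10.5°. I'll turn the tool to align with it, then move over it for a near look.

{"fn": "drive_tool", "kwargs": {"rows": [[[0,0,0,0,-0.13],[0,0,0,0,-0.13],[0,-30,-50,0,0],[0,-30,-52,0,0],[0,-30,-52,0,0],[0,-30,-52,0,0],[0,-30,-52,0,0],[0,-30,-52,0,0],[0,-30,-52,0,0],[0,-30,-52,0,0],[0,-30,-52,0,0],[0,-30,-52,0,0]]]}}

```text
time_s: 1.6
position: [0.4687, -0.0001, 0.2312]
eef_rot: [-0.0, 0.09, 0.996, 0.0]
force: [1.2, 1.5, -0.3]
width: 0.0851
gripper_force: 0.0
```

```bash
cat > w.py <<'E'
from h import *
import sys
np.set_printoptions(precision=4,suppress=True)
s=manip.observe();c=manip.get_calibration('wrist');im=manip.get_image('wrist')
cv2.imwrite('pics/%s.png'%sys.argv[1],im)
print(s['time_s'],s['position'],s['eef_rot'],s['force'],s['width'])
print('cam',ray(c,(256,192))[0])
x=seg(im,'g',(0,0,512,384));print(x)
for z in (.045,.062): print(z,*[plane(c,q,z) for q in x[1:4]])
E
python3 w.py w1
```

```text
1.6 [ 0.4687 -0.0001  0.2312] [-0.      0.0901  0.9959  0.0001] [ 1.1927  1.4523 -0.2531] 0.08511737921321041
cam [0.3863 0.0148 0.3743]
(859, array([180.5255, 179.1094]), array([183.4424, 218.4342]), array([186.3177, 257.199 ]), np.float64(11.780837401493255))
0.045 [ 0.4687 -0.0812  0.045 ] [ 0.5119 -0.0893  0.045 ] [ 0.5581 -0.098   0.045 ]
0.062 [ 0.4644 -0.0763  0.062 ] [ 0.5054 -0.084   0.062 ] [ 0.5493 -0.0922  0.062 ]
```

View pics/w1.png

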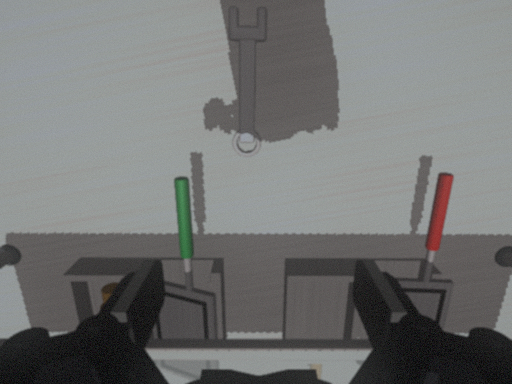

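The wrist view shows the green handle from (180,179) to (186,257), clear of the wrench, with the red at (438,212). Next I'll triangulate the green handle from the wrist and top views.

Run:
```python
from h import *
np.set_printoptions(precision=4,suppress=True)
ct=manip.get_calibration('top');cw=manip.get_calibration('wrist')
y=seg(cv2.imread('pics/t.png'),'g',(280,190,320,260));x=seg(cv2.imread('pics/w1.png'),'g',(0,0,512,384))
n,f=tri(ct,y[3],cw,x[1]),tri(ct,y[1],cw,x[3]);m=(n+f)/2;d=f-n
print(n,f,m,tri(ct,y[2],cw,x[2]),np.degrees(np.arctan2(d[1],d[0])),np.linalg.norm(d))
y=seg(cv2.imread('pics/t.png'),'r',(180,170,220,240));x=seg(cv2.imread('pics/w1.png'),'r',(0,0,512,384))
print(tri(ct,y[2],cw,x[2]))
```

```text
[ 0.4572 -0.0725  0.1017] [ 0.5393 -0.0904  0.0876] [ 0.4983 -0.0815  0.0946] [ 0.4977 -0.082   0.0907] -12.29983114790322 0.08520250562885735
[0.5534 0.1738 0.0446]
```

{"fn": "drive_tool", "kwargs": {"rows": [[[0,-19,-38,0,0],[0,-19,-38,0,0],[0,0,0,0,0]]]}}

```text
time_s: 2.02
position: [0.4921, -0.0836, 0.231]
eef_rot: [-0.0, 0.093, 0.996, -0.001]
force: [0.8, 0.8, 0.6]
width: 0.0857
gripper_force: 0.0
```

Run:
```python
from h import *
import pickle
np.set_printoptions(precision=4,suppress=True)
ct=manip.get_calibration('top');c2=manip.get_calibration('wrist');s=manip.observe();im=manip.get_image('wrist');cv2.imwrite('pics/w2.png',im)
cs=manip.get_calibration('scene')
x=seg(im,'g',(0,0,512,384));y=seg(cv2.imread('pics/t.png'),'g',(280,190,320,260))
print(s['time_s'],s['position'],s['eef_rot'],x,ray(c2,(256,192))[0])
for z in (.045,.055,.065,.075): print(z,'w',*[plane(c2,q,z) for q in (x[1],x[3])],'t',*[plane(ct,q,z) for q in (y[3],y[1])])
print(tri(ct,y[3],c2,x[1]),tri(ct,y[1],c2,x[3]))
```

```text
2.025 [ 0.4921 -0.0836  0.231 ] [-0.0002  0.0933  0.9956 -0.0008] (673, array([262.17  , 163.9909]), array([262.2229, 193.945 ]), array([262.2742, 223.0066]), np.float64(11.095366784792766)) [ 0.4099 -0.0679  0.3742]
0.045 w [ 0.4913 -0.0797  0.045 ] [ 0.5555 -0.0914  0.045 ] t [ 0.4608 -0.077   0.045 ] [ 0.5461 -0.0928  0.045 ]
0.055 w [ 0.4888 -0.0793  0.055 ] [ 0.5511 -0.0907  0.055 ] t [ 0.4603 -0.076   0.055 ] [ 0.5449 -0.0916  0.055 ]
0.065 w [ 0.4864 -0.079   0.065 ] [ 0.5466 -0.09    0.065 ] t [ 0.4599 -0.075   0.065 ] [ 0.5437 -0.0904  0.065 ]
0.075 w [ 0.4839 -0.0786  0.075 ] [ 0.5422 -0.0893  0.075 ] t [ 0.4595 -0.074   0.075 ] [ 0.5424 -0.0893  0.075 ]
[ 0.4569 -0.0688  0.1758] [ 0.5425 -0.0893  0.0744]
```

The handle's lateral position is well fixed: y is about -0.080 at x 0.492, and its height is about 65 mm. Now to descend and grip.

{"fn": "drive_tool", "kwargs": {"rows": [[[0,0,4,40,0],[0,0,0,50,0],[0,0,0,50,0],[0,0,0,30,0],[0,0,0,14,0],[0,0,0,0,0]]]}}

```text
time_s: 2.82
position: [0.4927, -0.0751, 0.047]
eef_rot: [-0.001, 0.09, 0.996, 0.0]
force: [-0.0, 0.2, -0.1]
width: 0.0858
gripper_force: 0.0
```

{"fn": "drive_tool", "kwargs": {"rows": [[[1,0,0,0,0],[1,0,0,0,0],[1,0,0,0,0],[1,0,0,0,0],[1,0,0,0,0],[1,0,0,0,0],[1,0,0,0,0],[1,0,0,0,0]]]}}

```text
time_s: 3.82
position: [0.4927, -0.0796, 0.0473]
eef_rot: [0.0, 0.092, 0.996, -0.002]
force: [0.9, -10.8, -2.6]
width: 0.0119
gripper_force: 58.4
```

Run:
```python
from h import *
print(manip.observe());im=manip.get_image('wrist');cv2.imwrite('pics/w3.png',im)
```

```text
{'time_s': 3.825, 'joint_positions': array([-0.35619178,  0.32137077,  0.52632124,  1.95155301, -0.19632899,
        0.91845827,  1.65436934]), 'dq': array([-0.00093407,  0.00076393,  0.00133543, -0.00021774,  0.00050367,
        0.00079346,  0.0005043 ]), 'joint_efforts': array([ -5.30763164, -47.29088545,   0.70007633, -30.02717972,
        -2.80487716,   1.16704054,  -0.06029766]), 'position': array([ 0.49269562, -0.07955273,  0.04728108]), 'eef_rot': array([ 2.34381887e-04,  9.19090110e-02,  9.95765626e-01, -1.86988543e-03]), 'force': array([  0.94565247, -10.76774482,  -2.57609885]), 'moment': array([-2.26090197, -0.10594417,  0.06974191]), 'gripper_force': 58.42579543590546, 'width': 0.011875739573793575}
```

View pics/w3.png

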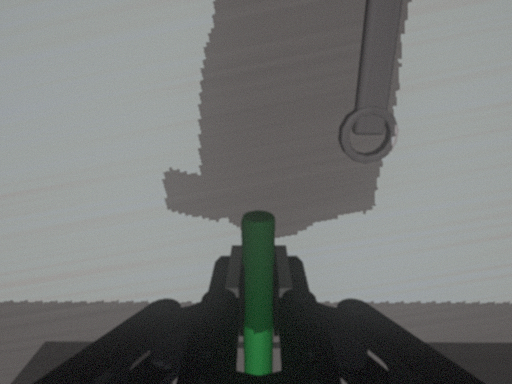

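The bar, at about (258,290), is held between the pads. The 11.9 mm opening hints it's off-centre in height, so I'll triangulate the near end at (258,212).

Run:
```python
from h import *
np.set_printoptions(precision=4,suppress=True)
ct=manip.get_calibration('top');c=manip.get_calibration('wrist')
x=seg(cv2.imread('pics/w3.png'),'g',(0,0,512,384));y=seg(cv2.imread('pics/t.png'),'g',(280,190,320,260))
print(x,c['fx'],ray(c,(258,215)))
for z in (.05,.055,.06,.065,.07): print(z,plane(c,(258,212),z),plane(ct,y[3],z))
print(tri(ct,y[3],c,(258,213)))
h=plane(c,(243,240),.06);g=plane(c,(274,240),.06);print('width at .06',np.linalg.norm(h-g))
```

```text
(4030, array([259.5837, 220.8417]), array([258.4677, 301.3315]), array([257.4455, 375.0616]), np.float64(30.302101686906703)) 333.60613901020514 (array([ 0.4103, -0.0638,  0.1903]), array([ 0.3806, -0.0745, -0.9217]))
0.05 [ 0.4668 -0.0749  0.05  ] [ 0.4606 -0.0765  0.05  ]
0.055 [ 0.4648 -0.0745  0.055 ] [ 0.4603 -0.076   0.055 ]
0.06 [ 0.4627 -0.0741  0.06  ] [ 0.4601 -0.0755  0.06  ]
0.065 [ 0.4607 -0.0737  0.065 ] [ 0.4599 -0.075   0.065 ]
0.07 [ 0.4587 -0.0733  0.07  ] [ 0.4597 -0.0745  0.07  ]
[ 0.4597 -0.0741  0.0687]
width at .06 0.013464488578293427
```

Height of 66 mm is consistent, so I start the arc, first taking out the lateral offset from the grasp.

{"fn": "drive_tool", "kwargs": {"rows": [[[1,0,-4,0,0],[1,0,-3.5,-7.8,0],[1,0,-4.9,-7.5,0],[1,0,-6,-6.7,0],[1,0,0,0,0]]]}}

```text
time_s: 4.5
position: [0.4904, -0.0916, 0.0699]
eef_rot: [0.0, 0.089, 0.996, 0.002]
force: [-0.0, 6.9, 4.1]
width: 0.0121
gripper_force: 59.4
```

Small forces, and the cover is following. I'll continue over the top with a slight outward correction.

{"fn": "drive_tool", "kwargs": {"rows": [[[1,0,-6,-7.5,0],[1,0,-7.7,-4.7,0],[1,0,-8.3,-3.4,0],[1,0,-8.7,-2.2,0],[1,0,-10.2,-0.9,0],[1,0,0,0,0]]]}}

```text
time_s: 5.25
position: [0.4833, -0.1304, 0.0906]
eef_rot: [0.001, 0.089, 0.996, 0.003]
force: [-10.9, 13.3, 29.7]
width: 0.0121
gripper_force: 62.6
```

The tool is being pushed up by about 3 mm. That means the bar sits slightly low in the pads and the start angle was nearer 0.29. I'll re-base on that and continue in short steps.

{"fn": "drive_tool", "kwargs": {"rows": [[[1,0,-3,-3,0],[1,0,-6,0,0],[1,0,-6,1,0],[1,0,0,0,0]]]}}

```text
time_s: 5.75
position: [0.4803, -0.1469, 0.0906]
eef_rot: [0.0, 0.09, 0.996, 0.002]
force: [-1.0, 5.5, 5.0]
width: 0.0115
gripper_force: 61.1
```

{"fn": "drive_tool", "kwargs": {"rows": [[[1,0,-8,2.2,0],[1,0,-8.3,3.6,0],[1,0,-7.6,4.7,0],[1,0,-6.8,6.2,0],[1,0,0,0,0]]]}}

```text
time_s: 6.38
position: [0.4749, -0.1773, 0.0733]
eef_rot: [0.0, 0.09, 0.996, 0.001]
force: [2.0, 4.5, -0.6]
width: 0.0118
gripper_force: 61.4
```

{"fn": "drive_tool", "kwargs": {"rows": [[[1,0,-5,6.4,0],[1,0,-4.6,7.6,0],[1,0,-3.4,8.3,0],[1,0,-2,9,0],[1,0,-0.8,7,0],[1,0,0,0,0]]]}}

```text
time_s: 7.12
position: [0.4718, -0.1938, 0.0349]
eef_rot: [0.0, 0.09, 0.996, 0.001]
force: [2.7, 2.8, -2.3]
width: 0.0119
gripper_force: 68.5
```

{"fn": "drive_tool", "kwargs": {"rows": [[[1,0,0,3,0],[1,0,0,2,0],[1,0,0,0,0]]]}}

```text
time_s: 7.5
position: [0.4717, -0.1943, 0.0301]
eef_rot: [0.0, 0.09, 0.996, 0.0]
force: [1.7, 3.1, 0.3]
width: 0.012
gripper_force: 70.2
```

{"fn": "drive_tool", "kwargs": {"rows": [[[1,0,0,1.5,0],[1,0,0,1.5,0],[1,0,0,0,0]]]}}

```text
time_s: 7.88
position: [0.4717, -0.1944, 0.0272]
eef_rot: [0.0, 0.09, 0.996, 0.0]
force: [1.0, 3.4, 4.0]
width: 0.0115
gripper_force: 70.7
```

{"fn": "drive_tool", "kwargs": {"rows": [[[1,0,0,1.5,0],[1,0,0,1.5,0],[1,0,0,0,0]]]}}

```text
time_s: 8.25
position: [0.4717, -0.1944, 0.0256]
eef_rot: [0.0, 0.09, 0.996, 0.001]
force: [-6.4, 7.2, 23.9]
width: 0.0114
gripper_force: 73.0
```

The cover is seated, with 24 N of resistance. I'll relieve the force, open and retreat upward.

{"fn": "drive_tool", "kwargs": {"rows": [[[1,0,0,-2.5,0],[0.3,0,0,0,0],[0.3,0,0,0,0],[0.3,0,0,0,0],[0.3,0,0,0,0],[0.3,0,0,-10,0],[0.3,0,0,-40,0],[0.3,0,0,-50,0],[0.3,0,0,-50,0],[0.3,0,0,0,0]]]}}

```text
time_s: 9.5
position: [0.4736, -0.196, 0.1812]
eef_rot: [0.004, 0.09, 0.996, -0.0]
force: [-0.5, -0.6, -0.7]
width: 0.0599
gripper_force: 0.0
```

Run:
```python
from h import *
np.set_printoptions(precision=4,suppress=True)
s=manip.observe();print(s['time_s'],s['position'],s['width'],s['force'])
c=manip.get_calibration('wrist');w=manip.get_image('wrist');a=manip.get_image('scene');b=manip.get_image('top');cs=manip.get_calibration('scene');ct=manip.get_calibration('top')
y=seg(b,'r',(180,170,220,240));print('red top px',y)
print(seg(w,'g',(0,0,512,384)));x=seg(b,'g',(280,190,400,280));print(x)
if x: print(plane(ct,x[2],.045))
cv2.imwrite('pics/f.png',np.vstack([np.hstack([cv2.resize(a[140:265,120:250],None,fx=3,fy=3)[:300],cv2.resize(b[150:250,270:400],None,fx=3,fy=3)]),cv2.resize(w,(400,300))[:, :].repeat(1,0) if 0 else np.hstack([cv2.resize(w,(390,292)),np.zeros((292,390,3),np.uint8)])]))
```

```text
9.5 [ 0.4736 -0.196   0.1812] 0.05987206553817181 [-0.4933 -0.5999 -0.7211]
red top px (154, array([204.502 , 195.1007]), array([201.4805, 210.1623]), array([198.4845, 225.0972]), np.float64(4.91128561015074))
(722, array([259.7453, 174.0165]), array([259.6122, 204.259 ]), array([259.4856, 233.0197]), np.float64(13.017481982755022))
(60, array([337.3722, 236.6952]), array([336.1167, 243.4   ]), array([334.8848, 249.9784]), np.float64(4.421221737341878))
[ 0.4561 -0.193   0.045 ]
```

View pics/f.png

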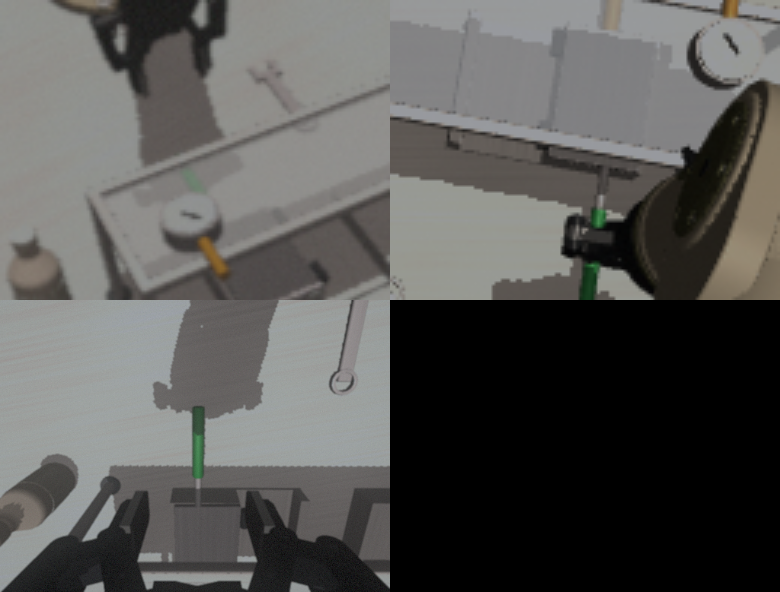

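The cover lies over the chamber at the right, and the red handle hasn't moved a pixel. To confirm it is fully down, I'll probe the handle's top with shut fingers.

{"fn": "drive_tool", "kwargs": {"rows": [[[1,0,0,0,0],[1,0,0,0,0],[1,0,0,0,0],[1,0,0,0,0],[1,0,0,40,0],[1,0,0,40,0],[1,0,0,30,0],[1,0,0,10,0],[1,0,0,5,0],[1,0,0,2,0],[1,0,0,2,0],[1,0,0,0,0]]]}}

```text
time_s: 11.15
position: [0.4715, -0.195, 0.0513]
eef_rot: [0.001, 0.091, 0.996, 0.001]
force: [-18.2, 6.6, 37.2]
width: 0.0003
gripper_force: 18.6
```

The probe made contact at z 0.051, which is the handle top at 45 + 7 mm, so the cover is fully closed. Retreating and handing in.

{"fn": "drive_tool", "kwargs": {"rows": [[[1,0,0,-30,0],[1,0,0,-50,0],[1,0,0,-50,0],[1,0,0,0,0],[1,0,0,0,0]]]}}

```text
time_s: 11.78
position: [0.4716, -0.1947, 0.178]
eef_rot: [0.001, 0.09, 0.996, 0.0]
force: [-0.3, 0.1, -0.3]
width: -0.0004
gripper_force: 0.0
```

```bash
python3 -c "
from workcell import manip
s=manip.observe();print(s['position'],s['force'],s['time_s']);print(manip.hand_in())"
```

```text
[ 0.47159249 -0.19468958  0.1780174 ] [-0.32785576  0.10872861 -0.27477727] 11.775
the job is handed in; nothing more can be done
None
```

The green-handled cover is turned over and lies fully down on its chamber (probed handle top at 51 mm), the red handle did not move, the arm never went near the bottle, and the job was handed in at 11.8 s with the gripper clear; no verdict was returned.

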